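# Gauge the spout sleeves

## Robot

A 6-joint arm with a two-finger parallel gripper is mounted at the origin on the work surface. World frame = base frame: x ahead of the robot, y to its left, z up, the work surface at z = 0. Lengths are in m, angles in rad, forces in N, time in s.
With the tool pointing down it reaches from about 0.15 to 0.775 m from the base axis. Payload 6.1 kg.
Tool frame: the origin (TCP) lies midway between the tips of the shut fingers; the grasp point (between the pads) lies 19 mm behind it; z points along the fingers, y is the line along which they close (so a half turn about z gives the same grasp; the last joint's range is limited). The gripper opens to 85 mm and grips with 20 to 120 N. Pads are 22 mm wide; open, the fingers measure 114 mm over their backs; the gripper's body (76 mm by 85 mm) begins 54 mm behind the grasp point. The pads swing forward as they close: fully open they stand 13 mm farther back than shut.
Start: joints at [-1.238, 0.126, -0.04, 1.405, 0, 1.571], TCP at [0.172, -0.496, 0.231] pointing down, gripper open.
Joint ranges: [-2.72, 2.72], [-0.95, 1.95], [-1.27, 1.35], [-1.78, 2.02], [-1.46, 1.47], [-3.14, 3.14]. Speed limits (rad/s): [2.39, 2.39, 3.01, 3.14, 3.14, 3.14].

## Interface

Orientations are given as a unit quaternion [w, x, y, z].
In Python, from cell import sense, capture, hand_in gives the robot as it stands. The module is installed in compiled form; this text tells all that it offers.
- The arm moves only by the tool servo_tool, never from a script. Its argument "steps" is a list of rows, each a list of 3 entries, a list of its own where there are three numbers: the turn, a rotation vector about the tool's x, y, z in rad, then the shift along the tool's x, y, z in m, then the closure, from 0 (fully open) to 1 (shut). In form: [[[rx, ry, rz], [tx, ty, tz], hand], ...]. A call has exactly 8 rows; each row shifts and turns the commanded pose from where the row before left it, along the tool's axes as they then stand; what a row does not reach is not made up. A row lasts 1/12 s, in which the tool goes at most 41.7 mm and 7.16 degrees, less where a joint would pass 70% of its speed; a pose out of reach is approached as far as the arm can. A call is refused whole if a number of a shift passes 0.0417 or a number of a turn 0.125, either way. A call with a gripper value outside its range is refused whole. The fingers move at their own pace and stop on an object; "force" is the grip in N (left out, the last holds). Time passes only in rows, so rows that do not move let the fingers close, or fill a call up. It gives the time, the measured TCP pose, the force, the opening and the grip force at its end, in the units of the state.
- sense(): the state, without advancing time (a new reading comes with each control period).
- capture(name): name is "side" or "top"; returns a dict with "image" (420x560x3 uint8, blue, green, red), "depth" (420x560 float32, m along the optical axis (not along the pixel's ray), 0 where there is no reading), "camera_matrix" (3x3 intrinsics, pixels), "position" and "attitude" of the camera in the world. Camera axes: x right, y down, z forward; pixel columns grow to the right and rows downward; lengths in m; the calibration is good to about 2 mm. A picture is of the moment at which its call begins.
- hand_in(): hands the job in; it is judged then, once.
The state is a dict: "time": time; "q": joint angles; "joint_velocities": joint speeds; "effort": joint torques, N m; "eef_pos": TCP position; "eef_rot": TCP orientation; "wrist_force": force on the tool from outside, world axes, zero at the start; "ft_torque": the same for the moment, N m; "width": finger opening in m; "grip_force": force on a finger pad.
Only numpy, scipy, OpenCV 4.12 (cv2) and the standard library are available. Lean on these libraries where they do the work, as an engineer would, in place of code of your own. Each camera call takes 0.05 s, during which the arm holds its last target. There are 200 camera calls.

## Task

Check the two fired-clay sleeves on the stepped gauge pin, one after the other: lower each one gently over the pin as far as it will go without forcing it, and see whether it slides right down to the foot or stops part-way on the shoulder. Stand a sleeve that goes right down in the wooden tray, and one that stops in the cardboard tray, setting it down gently and upright; finish with one sleeve before you touch the other, and leave everything else where it is.

Things in the scene. Friction and masses are not known exactly. Their poses are not given: they have to be found in the camera images.
- sleeve_a: One of two fired-clay sleeves (plain tubes) standing upright on the table, loose, both 44 mm outside diameter and 64 mm high, about 0.14 kg. They differ only in the bore, a straight round hole right through along z: one bore is 24 mm, the other 17 mm; their places are swapped at random and the outsides are alike. Origin: centre of the underside; z is the tube's axis, up.
- sleeve_b: One of two fired-clay sleeves (plain tubes) standing upright on the table, loose, both 44 mm outside diameter and 64 mm high, about 0.14 kg. They differ only in the bore, a straight round hole right through along z: one bore is 24 mm, the other 17 mm; their places are swapped at random and the outsides are alike. Origin: centre of the underside; z is the tube's axis, up.
- gauge: Fixed steel gauge: a round foot 84 mm across, 12 mm thick, with an upright stepped pin at its centre. Origin: centre of the foot's underside, on the table; z up along the pin. Heights above it: full-size pin, 20 mm diameter, 12 to 46 mm; conical shoulder narrowing to 13 mm diameter, 46 to 49.5 mm; pilot, 13 mm diameter, to 72 mm; conical nose to 5 mm diameter at 80 mm. A rigid part.
- shoulder (a point): Point on the gauge pin's axis 48 mm above the table, in the conical shoulder: the sleeve with the 17 mm bore stops with its underside here; the one with the 24 mm bore passes and slides on until its underside rests on the foot's top, 12 mm above the table. Forcing a sleeve here or on the foot (over 100 N at the contact) counts as cracking it.
- wood_tray: Fixed shallow wooden tray for sleeves that fit: 150 mm (x) by 200 mm (y) outside, side walls 28 mm high and 6 mm thick, with darker end boards 42 mm high and 8 mm thick outside its two y ends (216 mm over all); floor top 6 mm above the origin. Origin: centre of the underside.
- carton: Fixed shallow square cardboard tray for sleeves that are too tight: 150 mm by 150 mm outside, walls 28 mm high and 5 mm thick; floor top 5 mm above the origin. Origin: centre of the underside.
- star_tile: Loose eight-pointed star of tile about 57 mm across, 10 mm thick, lying flat with its white face up. Origin: centre of its underside. A bystander.
- tile_chip: Loose blue tile chip 50 by 22 mm, 10 mm thick, lying flat. Origin: centre of its underside. A bystander.
- pale_chip: Loose white tile chip 35 by 30 mm, 10 mm thick, lying flat. Origin: centre of its underside. A bystander.
- hammer: Loose hammer lying flat on the table. A bystander; its origin lies on its underside.
- jar: Loose clear jar with a red lid, 80 mm across and 80 mm high, upright. Origin: centre of its underside. A bystander.
Not all that is in view belongs to the job. Leave any blue look-alike of the sleeve_a alone. What is shaped like the gauge but purple is not meant.

How it is judged:
On the way, in this order (a step that is already met when the one before it is completed fails the run):
1. a first sleeve is lowered onto the pin as far as it goes (foot or shoulder; underside within 5 mm of it, axes within 5 mm), the other still within 40 mm of its start (((horizontal distance between sleeve_a and gauge below 0.005 m and z of sleeve_a in the frame of gauge between 0.006 and 0.017 m and angle between sleeve_a's own z axis and vertical below 0.1 rad and distance of sleeve_b from where it was at the start of the episode below 0.04 m) or (horizontal distance between sleeve_b and gauge below 0.005 m and z of sleeve_b in the frame of gauge between 0.042 and 0.053 m and angle between sleeve_b's own z axis and vertical below 0.1 rad and distance of sleeve_a from where it was at the start of the episode below 0.04 m))), for 0.1 s.
2. that sleeve stands in its proper tray and the other still stands where it was (((x of sleeve_a in the frame of wood_tray between -0.06 and 0.06 m and y of sleeve_a in the frame of wood_tray between -0.085 and 0.085 m and z of sleeve_a in the frame of wood_tray between 0 and 0.012 m and angle between sleeve_a's own z axis and vertical below 0.1 rad and linear speed of sleeve_a below 0.03 m/s and distance of sleeve_b from where it was at the start of the episode below 0.04 m) or (x of sleeve_b in the frame of carton between -0.06 and 0.06 m and y of sleeve_b in the frame of carton between -0.06 and 0.06 m and z of sleeve_b in the frame of carton between 0 and 0.012 m and angle between sleeve_b's own z axis and vertical below 0.1 rad and linear speed of sleeve_b below 0.03 m/s and distance of sleeve_a from where it was at the start of the episode below 0.04 m))), for 0.2 s.
3. the second sleeve has been lowered onto the pin as far as it goes, the first still in its tray (((x of sleeve_a in the frame of wood_tray between -0.06 and 0.06 m and y of sleeve_a in the frame of wood_tray between -0.085 and 0.085 m and z of sleeve_a in the frame of wood_tray between 0 and 0.012 m and angle between each of sleeve_a, sleeve_b's own z axis and vertical below 0.1 rad and linear speed of sleeve_a below 0.03 m/s and horizontal distance between sleeve_b and gauge below 0.005 m and z of sleeve_b in the frame of gauge between 0.042 and 0.053 m) or (x of sleeve_b in the frame of carton between -0.06 and 0.06 m and y of sleeve_b in the frame of carton between -0.06 and 0.06 m and z of sleeve_b in the frame of carton between 0 and 0.012 m and angle between each of sleeve_b, sleeve_a's own z axis and vertical below 0.1 rad and linear speed of sleeve_b below 0.03 m/s and horizontal distance between sleeve_a and gauge below 0.005 m and z of sleeve_a in the frame of gauge between 0.006 and 0.017 m))), for 0.1 s.
At the end, for the whole second after the job is handed in: the sleeve that fits (24 mm bore) stands upright (within 0.1 rad), at rest on the floor of the wooden tray, and the tight one (17 mm bore) likewise in the cardboard tray, wherever each tray is (x of sleeve_a in the frame of wood_tray between -0.06 and 0.06 m and y of sleeve_a in the frame of wood_tray between -0.085 and 0.085 m and z of sleeve_a in the frame of wood_tray between 0 and 0.012 m and angle between each of sleeve_a, sleeve_b's own z axis and vertical below 0.1 rad and linear speed of each of sleeve_a, sleeve_b below 0.03 m/s and x of sleeve_b in the frame of carton between -0.06 and 0.06 m and y of sleeve_b in the frame of carton between -0.06 and 0.06 m and z of sleeve_b in the frame of carton between 0 and 0.012 m); the robot touches nothing.
It fails at once if a sleeve is forced onto the gauge (more than 100 N) (contact force between any of sleeve_a, sleeve_b and gauge above 100 N).
It fails at once if a sleeve is dropped onto the gauge (faster than 0.4 m/s in the last 12 mm) ((horizontal distance between sleeve_a and gauge below 0.012 m and z of sleeve_a in the frame of gauge between 0.006 and 0.024 m and linear speed of sleeve_a above 0.4 m/s) or (horizontal distance between sleeve_b and gauge below 0.012 m and z of sleeve_b in the frame of gauge between 0.042 and 0.06 m and linear speed of sleeve_b above 0.4 m/s)).
It fails at once if a sleeve is dropped into a tray (faster than 0.4 m/s in the last 12 mm above its floor) ((x of sleeve_a in the frame of wood_tray between -0.06 and 0.06 m and y of sleeve_a in the frame of wood_tray between -0.085 and 0.085 m and z of sleeve_a in the frame of wood_tray below 0.018 m and linear speed of sleeve_a above 0.4 m/s) or (x of sleeve_a in the frame of carton between -0.06 and 0.06 m and y of sleeve_a in the frame of carton between -0.06 and 0.06 m and z of sleeve_a in the frame of carton below 0.018 m and linear speed of sleeve_a above 0.4 m/s) or (x of sleeve_b in the frame of wood_tray between -0.06 and 0.06 m and y of sleeve_b in the frame of wood_tray between -0.085 and 0.085 m and z of sleeve_b in the frame of wood_tray below 0.018 m and linear speed of sleeve_b above 0.4 m/s) or (x of sleeve_b in the frame of carton between -0.06 and 0.06 m and y of sleeve_b in the frame of carton between -0.06 and 0.06 m and z of sleeve_b in the frame of carton below 0.018 m and linear speed of sleeve_b above 0.4 m/s)).
It fails at once if the star, a tile chip, the hammer or the jar is moved more than 30 mm (distance of any of star_tile, tile_chip, pale_chip, hammer, jar from where it was at the start of the episode above 0.03 m).
It also fails if it takes over 67 s, if anything falls off the work surface, if the arm or the gripper's body presses on something with over 40 N, if the wrist force passes 120 N, or if a joint passes its speed limit or range.

## Working session

There is one attempt and no reset: what is moved stays moved. The work goes in short steps, Python scripts to look and compute and a tool call to move; the robot and the scene stay as the last step left them, time stands still between calls to the robot, and variables do not carry over. Pictures are saved under pics/ and viewed, at most 10 in all, crops included, and the job is handed in when it is done.

Besides the shell and the picture viewer there is one more tool, called as name([rows], argument=value, ...), one row to a line, values as JSON. servo_tool: Moves the arm, as the interface text tells. Its arguments: {"type":"object","properties":{"steps":{"type":"array","items":{"type":"array"}},"force":{"type":"number"}},"required":["steps"]}

```bash
mkdir -p pics; cat > h.py <<'E'
import numpy as np,cv2
from scipy.spatial.transform import Rotation as R
from cell import sense,capture,hand_in
def Rm(a):
    a=np.array(a); return a if a.shape==(3,3) else R.from_quat(a[[1,2,3,0]]).as_matrix()
def cloud(c):
    K=np.array(c["camera_matrix"]);d=c["depth"];v,u=np.mgrid[:d.shape[0],:d.shape[1]]
    p=np.dstack([(u-K[0,2])/K[0,0]*d,(v-K[1,2])/K[1,1]*d,d])
    p=p@Rm(c["attitude"]).T+np.array(c["position"]); p[d<=0]=np.nan
    return p
def ray(c,u,v,z):
    K=np.array(c["camera_matrix"]);r=Rm(c["attitude"])@np.array([(u-K[0,2])/K[0,0],(v-K[1,2])/K[1,1],1])
    o=np.array(c["position"]);return o+r*(z-o[2])/r[2]
E
python3 - <<'E'
from h import *
import pickle
for n in("top","side"):
    c=capture(n);cv2.imwrite(f"pics/{n}0.png",c["image"]);pickle.dump(c,open(n+"0.pkl","wb"));print(n,c["position"],c["attitude"],c["camera_matrix"])
s=sense();print(s)
E
```

```text
top [ 0.43825907 -0.00691443  0.85455251] [ 0.06481564 -0.70260422  0.70775818 -0.03499423] [[392.46598971   0.         278.66774054]
 [  0.         392.46598971 212.1516188 ]
 [  0.           0.           1.        ]]
side [0.31802637 0.72754745 0.79520051] [ 0.06111514 -0.15551327  0.90811124 -0.38394602] [[497.2775228    0.         287.71231585]
 [  0.         497.2775228  210.56247047]
 [  0.           0.           1.        ]]
{'time': 0.1, 'q': array([-1.23799836e+00,  1.26325516e-01, -4.04971609e-02,  1.40539758e+00,
        1.64440322e-05,  1.57078254e+00]), 'joint_velocities': array([-0.00039969, -0.00131383,  0.00324897,  0.00079664, -0.00068532,
       -0.00064527]), 'effort': array([ 1.15653773e-03, -4.36904240e+01,  3.53608418e+01,  1.36668616e-02,
        6.89058675e-05,  1.59383785e-05]), 'eef_pos': array([ 0.17139757, -0.49584953,  0.23060779]), 'eef_rot': array([-7.03494781e-04,  9.86186213e-01,  1.65638905e-01, -1.09811188e-04]), 'wrist_force': array([-0.34415645, -0.09470578,  0.0557665 ]), 'ft_torque': array([-7.84001950e-05,  2.20155793e-03,  9.44166725e-03]), 'grip_force': 0.0, 'width': 0.08500895195091182}
```

View pics/top0.png

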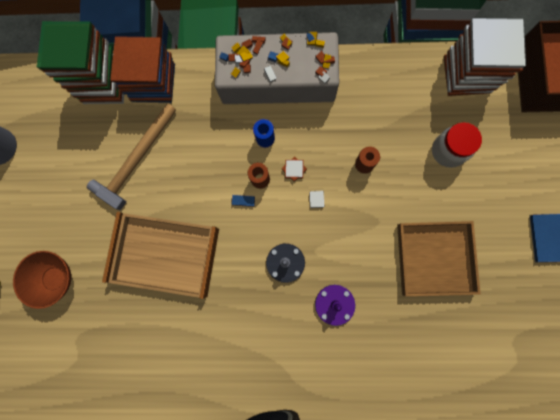

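View pics/side0.png

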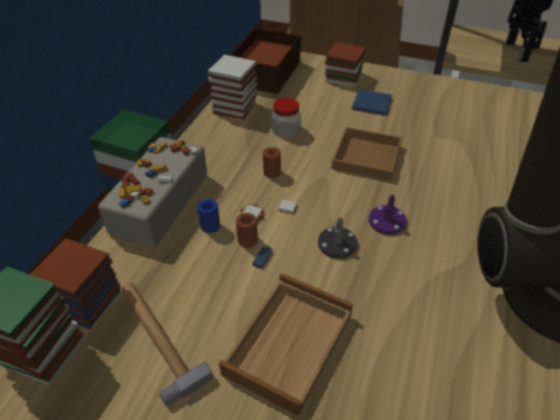

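The top view shows brown sleeves at about (258,175) and (368,159), a blue decoy at (264,132) and the steel gauge at (285,263). The wooden tray is at (162,256), the carton at (438,260), and purple is a decoy. The side view agrees.

```bash
cat >> h.py <<'E'
from scipy.optimize import least_squares
def circ(P,r=None):
    x0=list(P.mean(0))+([] if r else [.02])
    f=lambda x:np.hypot(P[:,0]-x[0],P[:,1]-x[1])-(r or x[2])
    return least_squares(f,x0,loss="soft_l1",f_scale=.001).x
E
python3 - <<'E'
from h import *
import pickle
for n in("top","side"):
    c=pickle.load(open(n+"0.pkl","rb"));p=cloud(c);z=p[...,2]
    print(n)
    S={"top":dict(s1=(258,175),s2=(368,159),blue=(264,132),jar=(462,140),star=(294,169),pale=(317,200),chip=(243,201),wood=(162,256),carton=(438,260),gauge=(285,263)),
       "side":dict(s1=(247,225),s2=(271,158),blue=(208,210),gauge=(338,240))}[n]
    for k,(u,v) in S.items():
        q=p[max(0,v-32):v+32,max(0,u-32):u+32].reshape(-1,3)
        if k in("s1","s2","blue"):
            q=p[v-22:v+22,u-16:u+16].reshape(-1,3)
            t=q[(abs(q[:,2]-.064)<.004)]
            hull=cv2.convexHull(t[:,:2].astype(np.float32))[:,0]
            d=circ(t[:,:2]);e=circ(hull.astype(float),.022)
            w=q[(q[:,2]>.01)&(q[:,2]<.056)]
            print(k,len(t),"mean",t.mean(0).round(4),"ann",d.round(4),"hull22",e.round(4),"rmin",np.sort(np.hypot(*(t[:,:2]-e).T))[:6].round(4))
        elif k=="gauge":
            t=q[abs(q[:,2]-.012)<.004]; hull=cv2.convexHull(t[:,:2].astype(np.float32))[:,0].astype(float)
            print(k,len(t),circ(hull,.042).round(4),circ(hull).round(4)); t=q[q[:,2]>.06];print(' pin',t.mean(0).round(4),len(t))
        elif k in("wood","carton"):
            q=p[v-50:v+50,u-65:u+65].reshape(-1,3);
            t=q[(q[:,2]>.02)&(q[:,2]<.05)];r=cv2.minAreaRect((t[:,:2]*1000).astype(np.float32));print(k,r)
        else:
            q=p[v-12:v+12,u-12:u+12].reshape(-1,3);t=q[q[:,2]>.006];print(k,t.mean(0).round(3))
E
```

```text
top
s1 242 mean [0.6336 0.0704 0.0649] ann [0.6332 0.0703 0.0174] hull22 [0.6339 0.0705] rmin [0.0117 0.0117 0.0117 0.0118 0.0118 0.012 ]
s2 306 mean [ 0.6643 -0.1601  0.0647] ann [ 0.6642 -0.1601  0.0165] hull22 [ 0.6646 -0.1604] rmin [0.008  0.0084 0.0084 0.0085 0.0085 0.0086]
blue 238 mean [0.727  0.059  0.0649] ann [0.7268 0.0591 0.0176] hull22 [0.7271 0.059 ] rmin [0.0118 0.0119 0.0119 0.012  0.0121 0.0121]
jar [ 0.692 -0.342  0.081]
star [ 0.655 -0.005  0.012]
pale [ 0.586 -0.054  0.011]
chip [0.585 0.108 0.011]
wood ((476.5940246582031, 288.6184997558594), (239.6397705078125, 164.56878662109375), 80.98600006103516)
carton ((457.0179748535156, -302.6622009277344), (150.06898498535156, 152.21884155273438), 1.249631643295288)
gauge 1061 [0.45   0.0154] [0.4497 0.0155 0.0414]
 pin [0.4493 0.0151 0.0769] 35
side
s1 202 mean [0.6318 0.0725 0.0636] ann [0.6317 0.0724 0.0175] hull22 [0.6326 0.0716] rmin [0.011  0.0112 0.0116 0.0116 0.0116 0.0116]
s2 163 mean [ 0.6631 -0.1582  0.0637] ann [ 0.6624 -0.1581  0.0168] hull22 [ 0.6632 -0.1596] rmin [0.0034 0.0058 0.0063 0.0072 0.0076 0.008 ]
blue 199 mean [0.7258 0.0613 0.0633] ann [0.7256 0.0613 0.0178] hull22 [0.7261 0.0604] rmin [0.0103 0.0108 0.0108 0.0109 0.0114 0.0115]
gauge 773 [0.4475 0.0159] [ 0.4349 -0.0114  0.0671]
 pin [0.4474 0.0191 0.071 ] 55
```

Measured: s1 at (0.633, 0.071) has the wide bore, about 12 mm radius. s2 at (0.664, -0.160) has the tight one, about 8 mm. The gauge is at (0.449, 0.0155). I turn the hand so the fingers clear the blue decoy, then go above s1.

servo_tool([
  [[0,0,-0.08],[0,0,0],0],
  [[0,0,-0.08],[0,0,0],0],
  [[0,0,-0.08],[0,0,0],0],
  [[0,0,-0.08],[0,0,0],0],
  [[0,0,-0.08],[0,0,0],0],
  [[0,0,-0.08],[0,0,0],0],
  [[0,0,-0.08],[0,0,0],0],
  [[0,0,-0.08],[0,0,0],0],
], force=40)

```text
time: 0.77
eef_pos: [0.1714, -0.496, 0.2308]
eef_rot: [-0.0, 0.883, 0.469, 0.0]
wrist_force: [-0.4, 0.0, 0.7]
width: 0.0855
grip_force: 0.0
```

servo_tool([
  [[0,0,0],[0.0303,0.0026,0.004],0],
  [[0,0,0],[0.0303,0.0026,0.004],0],
  [[0,0,0],[0.0303,0.0026,0.004],0],
  [[0,0,0],[0.0303,0.0026,0.004],0],
  [[0,0,0],[0.0303,0.0026,0.004],0],
  [[0,0,0],[0.0303,0.0026,0.004],0],
  [[0,0,0],[0.0303,0.0026,0.004],0],
  [[0,0,0],[0.0303,0.0026,0.004],0],
])

```text
time: 1.43
eef_pos: [0.3256, -0.3062, 0.1988]
eef_rot: [-0.0, 0.884, 0.467, -0.0]
wrist_force: [0.6, -0.4, -0.7]
width: 0.0855
grip_force: 0.0
```

servo_tool([
  [[0,0,0],[0.0303,0.0026,0.004],0],
  [[0,0,0],[0.0303,0.0026,0.004],0],
  [[0,0,0],[0.0303,0.0026,0.004],0],
  [[0,0,0],[0.0303,0.0026,0.004],0],
  [[0,0,0],[0.0303,0.0026,0.004],0],
  [[0,0,0],[0.0303,0.0026,0.004],0],
  [[0,0,0],[0.0303,0.0026,0.004],0],
  [[0,0,0],[0.0303,0.0026,0.004],0],
])

```text
time: 2.1
eef_pos: [0.4793, -0.1175, 0.1668]
eef_rot: [-0.0, 0.884, 0.468, -0.0]
wrist_force: [1.3, -0.8, 0.5]
width: 0.0854
grip_force: 0.0
```

servo_tool([
  [[0,0,0],[0.0303,0.0026,0.004],0],
  [[0,0,0],[0.0303,0.0026,0.004],0],
  [[0,0,0],[0.0303,0.0026,0.004],0],
  [[0,0,0],[0.0303,0.0026,0.004],0],
  [[0,0,0],[0.0303,0.0026,0.004],0],
  [[0,0,0],[0.0303,0.0026,0.004],0],
  [[0,0,0],[0.0303,0.0026,0.004],0],
  [[0,0,0],[0,0,0],0],
])

```text
time: 2.77
eef_pos: [0.6153, 0.0499, 0.1371]
eef_rot: [-0.001, 0.883, 0.469, -0.0]
wrist_force: [-1.7, 0.2, 1.0]
width: 0.0852
grip_force: 0.0
```

```bash
cat >> h.py <<'E'
def go(t,n=8):
    s=sense();r=Rm(s["eef_rot"]);d=r.T@(np.array(t)-s["eef_pos"])
    print("t",s["time"],"pos",s["eef_pos"].round(4),"tool d",d.round(4),"per row",(d/n).round(4),"F",s["wrist_force"].round(1),"w",round(s["width"],4),"grip",round(s["grip_force"],1),"q",s["q"].round(2),"tilt",np.arccos(-r[2,2]).round(4),"yaw",np.arctan2(r[1,0],r[0,0]).round(4))
E
python3 -c "
from h import *
go([.6333,.071,.023])"
```

```text
t 2.7667 pos [0.6153 0.0499 0.1371] tool d [0.0275 0.0033 0.1141] per row [0.0034 0.0004 0.0143] F [-1.7  0.2  1. ] w 0.0852 grip 0.0 q [ 0.08  0.31 -0.01  1.25  0.    2.25] tilt 0.0017 yaw 0.9766
```

Now move across and straight down, then close.

servo_tool([
  [[0,0,0],[0.0135,0.0015,0],0],
  [[0,0,0],[0.0135,0.0015,0],0],
  [[0,0,0],[0,0,0.02],0],
  [[0,0,0],[0,0,0.02],0],
  [[0,0,0],[0,0,0.02],0],
  [[0,0,0],[0,0,0.02],0],
  [[0,0,0],[0,0,0.02],0],
  [[0,0,0],[0,0,0.014],0],
])

```text
time: 3.43
eef_pos: [0.63, 0.0662, 0.0235]
eef_rot: [-0.0, 0.884, 0.467, -0.001]
wrist_force: [0.8, -0.0, 0.2]
width: 0.0855
grip_force: 0.0
```

```bash
python3 -c "
from h import *
go([.6333,.071,.023])"
```

```text
t 3.4333 pos [0.63   0.0662 0.0235] tool d [0.0059 0.     0.0005] per row [0.0007 0.     0.0001] F [ 0.8 -0.   0.2] w 0.0855 grip 0.0 q [ 0.1   0.4  -0.14  1.03 -0.    2.27] tilt 0.002 yaw 0.9718
```

servo_tool([
  [[0,0,0],[0.003,0,0],0],
  [[0,0,0],[0.003,0,0],0],
  [[0,0,0],[0,0,0],1],
  [[0,0,0],[0,0,0],1],
  [[0,0,0],[0,0,0],1],
  [[0,0,0],[0,0,0],1],
  [[0,0,0],[0,0,0],1],
  [[0,0,0],[0,0,0],1],
], force=40)

```text
time: 4.1
eef_pos: [0.6351, 0.0718, 0.0268]
eef_rot: [0.0, 0.884, 0.467, 0.001]
wrist_force: [-0.0, 0.2, 5.3]
width: 0.0434
grip_force: 40.5
```

servo_tool([
  [[0,0,0],[0,0,0],1],
  [[0,0,0],[0,0,0],1],
  [[0,0,0],[0,0,-0.01],1],
  [[0,0,0],[0,0,-0.025],1],
  [[0,0,0],[0,0,-0.025],1],
  [[0,0,0],[0,0,-0.025],1],
  [[0,0,0],[0,0,-0.015],1],
  [[0,0,0],[0,0,0],1],
])

```text
time: 4.77
eef_pos: [0.6361, 0.0719, 0.1299]
eef_rot: [0.001, 0.884, 0.467, 0.003]
wrist_force: [0.5, -0.6, -0.6]
width: 0.0434
grip_force: 41.0
```

```bash
python3 -c "
from h import *
go([.4485,.0155,.123])
for n in ('top','side'):
    c=capture(n);cv2.imwrite('pics/%s1.png'%n,c['image'])
    p=cloud(c);h=cv2.cvtColor(c['image'],cv2.COLOR_BGR2HSV)
    m=(np.hypot(p[...,0]-.633,p[...,1]-.071)<.03)&(h[...,0]<15)&(h[...,1]>110)
    q=p[m];print(n,len(q),np.nanpercentile(q,[1,5,50,95,99],axis=0).round(4))
"
```

```text
t 4.7667 pos [0.6361 0.0719 0.1299] tool d [-0.1523 -0.1233  0.0057] per row [-0.019  -0.0154  0.0007] F [ 0.5 -0.6 -0.6] w 0.0434 grip 41.0 q [0.11 0.35 0.03 1.24 0.   2.28] tilt 0.0062 yaw 0.9728
top 0 [nan nan nan]
side 411 [[0.6109 0.0601 0.1059]
 [0.614  0.0629 0.1092]
 [0.6328 0.0903 0.1454]
 [0.6477 0.0937 0.1658]
 [0.652  0.0954 0.1924]]
  return np.nanmean(a, axis, out=out, keepdims=keepdims)
```

View pics/side1.png

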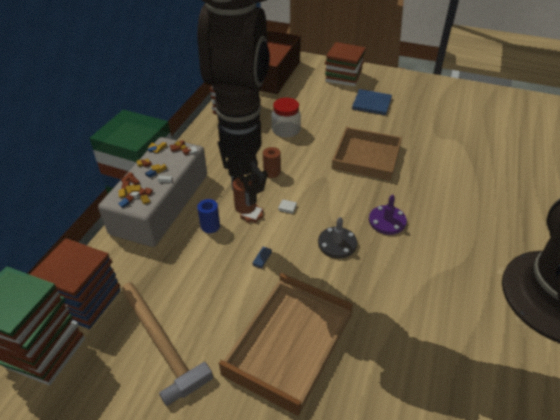

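The sleeve is held, at about (243,195) in the side view, and is clear of the table. Carry it above the gauge.

servo_tool([
  [[0,0,0],[-0.011,-0.009,0],1],
  [[0,0,0],[-0.022,-0.018,0],1],
  [[0,0,0],[-0.026,-0.021,0],1],
  [[0,0,0],[-0.026,-0.021,0],1],
  [[0,0,0],[-0.026,-0.021,0],1],
  [[0,0,0],[-0.022,-0.018,0],1],
  [[0,0,0],[-0.011,-0.009,0],1],
  [[0,0,0],[-0.006,-0.0047,0],1],
])

```text
time: 5.53
eef_pos: [0.446, 0.0157, 0.1236]
eef_rot: [-0.001, 0.884, 0.467, -0.002]
wrist_force: [-0.7, 0.7, -1.3]
width: 0.0433
grip_force: 41.0
```

servo_tool([
  [[0,0,0],[0,0,0],1],
  [[0,0,0],[0,0,0],1],
  [[0,0,0],[0,0,0],1],
  [[0,0,0],[0,0,0],1],
  [[0,0,0],[0,0,0],1],
  [[0,0,0],[0,0,0],1],
  [[0,0,0],[0,0,0],1],
  [[0,0,0],[0,0,0],1],
])

```text
time: 6.2
eef_pos: [0.4495, 0.0163, 0.1252]
eef_rot: [-0.0, 0.884, 0.468, -0.0]
wrist_force: [-0.0, -0.1, -1.0]
width: 0.0432
grip_force: 41.0
```

```bash
cat >> h.py <<'E'
def held(tag):
    c=capture('side');cv2.imwrite('pics/side%s.png'%tag,cv2.resize(c['image'][100:310,200:480],None,fx=2.8,fy=2.8))
    p=cloud(c);h=cv2.cvtColor(c['image'],cv2.COLOR_BGR2HSV);s=sense()["eef_pos"]
    m=(np.hypot(p[...,0]-s[0],p[...,1]-s[1])<.035)&(h[...,0]<15)&(h[...,1]>110)&(p[...,2]<s[2]+.045)&(p[...,2]>s[2]-.028)
    q=p[m]; b=q[q[:,2]<s[2]+.02]
    f=lambda x:np.hypot(b[:,0]-x[0],b[:,1]-x[1])-.022
    print("cyl",least_squares(f,[s[0],s[1]],loss="soft_l1",f_scale=.001).x.round(4),len(b),"z",np.percentile(q[:,2],[0,1,5,95,99,100]).round(4))
    q=p[200:280,300:375].reshape(-1,3)
    for lo,hi,r in((.052,.070,.0065),(.016,.044,.010)):
        g=q[(q[:,2]>lo)&(q[:,2]<hi)&(np.hypot(q[:,0]-.449,q[:,1]-.0155)<.025)]
        if len(g)>8: print("pin",len(g),least_squares(lambda x:np.hypot(g[:,0]-x[0],g[:,1]-x[1])-r,[.449,.0155],loss="soft_l1",f_scale=.001).x.round(4))
E
python3 -c "
from h import *
go([.451,.0164,.123]); held('2')"
```

```text
t 6.2 pos [0.4495 0.0163 0.1252] tool d [0.0009 0.0012 0.0022] per row [0.0001 0.0002 0.0003] F [-0.  -0.1 -1. ] w 0.0432 grip 41.0 q [ 0.04  0.01 -0.4   1.16  0.    2.2 ] tilt 0.0003 yaw 0.9729
cyl [0.4465 0.0152] 258 z [0.101  0.1028 0.106  0.1633 0.1641 0.1694]
pin 41 [0.4483 0.0149]
pin 84 [0.4484 0.0153]
```

View pics/side2.png

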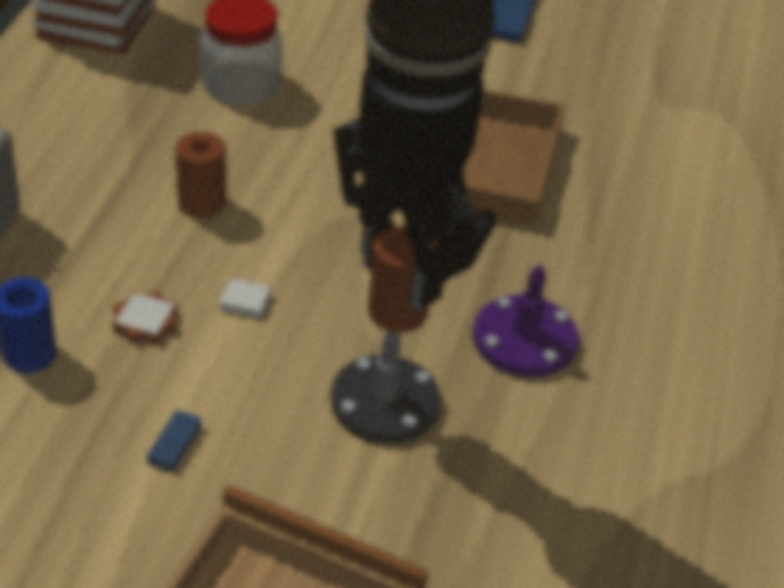

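The sleeve hangs over the pin at about (398,300) in the crop, and the pin tip is at (390,340). It sits about 2 mm toward -x of the pin, so I correct that and lower.

servo_tool([
  [[0,0,0],[0.0011,0.0016,0],1],
  [[0,0,0],[0,0,0.008],1],
  [[0,0,0],[0,0,0.008],1],
  [[0,0,0],[0,0,0.008],1],
  [[0,0,0],[0,0,0.008],1],
  [[0,0,0],[0,0,0.006],1],
  [[0,0,0],[0,0,0.004],1],
  [[0,0,0],[0,0,0],1],
])

```text
time: 6.92
eef_pos: [0.4505, 0.0162, 0.0821]
eef_rot: [-0.0, 0.884, 0.467, -0.001]
wrist_force: [-1.0, 0.1, -1.5]
width: 0.0436
grip_force: 41.0
```

```bash
python3 -c "
from h import *
go([.4514,.0163,.036]); held('3')"
```

```text
t 6.9167 pos [0.4505 0.0162 0.0821] tool d [0.0006 0.0008 0.0461] per row [0.0001 0.0001 0.0058] F [-1.   0.1 -1.5] w 0.0436 grip 41.0 q [ 0.04  0.03 -0.47  1.07  0.    2.2 ] tilt 0.002 yaw 0.9728
cyl [0.4474 0.015 ] 248 z [0.0569 0.0583 0.0631 0.1203 0.1214 0.127 ]
pin 92 [0.4444 0.0307]
pin 82 [0.4483 0.0155]
```

servo_tool([
  [[0,0,0],[0.0005,0.0007,0.002],1],
  [[0,0,0],[0,0,0.005],1],
  [[0,0,0],[0,0,0.005],1],
  [[0,0,0],[0,0,0.006],1],
  [[0,0,0],[0,0,0.006],1],
  [[0,0,0],[0,0,0.005],1],
  [[0,0,0],[0,0,0.003],1],
  [[0,0,0],[0,0,0],1],
])

```text
time: 7.63
eef_pos: [0.4515, 0.0163, 0.0504]
eef_rot: [-0.0, 0.884, 0.467, -0.001]
wrist_force: [0.2, 0.6, -0.2]
width: 0.0429
grip_force: 41.0
```

```bash
python3 -c "
from h import *
go([.4514,.0163,.036]); held('4')"
```

```text
t 7.6333 pos [0.4515 0.0163 0.0504] tool d [-0.     -0.0001  0.0144] per row [-0.     -0.      0.0018] F [ 0.2  0.6 -0.2] w 0.0429 grip 41.0 q [ 0.04  0.06 -0.52  0.99  0.    2.2 ] tilt 0.0015 yaw 0.9727
cyl [0.4485 0.015 ] 230 z [0.0243 0.0262 0.0294 0.0887 0.0896 0.0911]
pin 96 [0.4522 0.0309]
pin 118 [0.4464 0.0282]
```

It has passed the shoulder without any force. Now ease it down to the foot.

servo_tool([
  [[0,0,0],[0,0,0.003],1],
  [[0,0,0],[0,0,0.003],1],
  [[0,0,0],[0,0,0.003],1],
  [[0,0,0],[0,0,0.002],1],
  [[0,0,0],[0,0,0.002],1],
  [[0,0,0],[0,0,0.001],1],
  [[0,0,0],[0,0,0],1],
  [[0,0,0],[0,0,0],1],
])

```text
time: 8.35
eef_pos: [0.4521, 0.0163, 0.0387]
eef_rot: [0.0, 0.884, 0.467, 0.0]
wrist_force: [-5.4, -0.3, 13.4]
width: 0.0429
grip_force: 42.2
```

```bash
python3 -c "
from h import *
go([.4514,.0163,.036]); held('5')"
```

```text
t 8.35 pos [0.4521 0.0163 0.0387] tool d [-0.0004 -0.0006  0.0027] per row [-0.     -0.0001  0.0003] F [-5.4 -0.3 13.4] w 0.0429 grip 42.2 q [ 0.04  0.07 -0.54  0.96  0.    2.2 ] tilt 0.0008 yaw 0.9728
cyl [0.4491 0.015 ] 219 z [0.0113 0.0136 0.0179 0.077  0.0786 0.0792]
pin 103 [0.4534 0.0304]
pin 156 [0.4488 0.042 ]
```

It went right down to the foot (underside at 12 mm, 13 N), so it goes to the wooden tray.

servo_tool([
  [[0,0,0],[0,0,-0.004],1],
  [[0,0,0],[0,0,-0.01],1],
  [[0,0,0],[0,0,-0.015],1],
  [[0,0,0],[0,0,-0.018],1],
  [[0,0,0],[0,0,-0.018],1],
  [[0,0,0],[0,0,-0.018],1],
  [[0,0,0],[0,0,-0.012],1],
  [[0,0,0],[0,0,-0.002],1],
])

```text
time: 9.07
eef_pos: [0.4536, 0.0163, 0.1371]
eef_rot: [0.001, 0.884, 0.467, 0.002]
wrist_force: [-0.3, 0.1, -0.9]
width: 0.0432
grip_force: 41.0
```

servo_tool([
  [[0,0,0],[0.004,-0.002,0],1],
  [[0,0,0],[0.01,-0.0055,0],1],
  [[0,0,0],[0.02,-0.011,0],1],
  [[0,0,0],[0.024,-0.013,0],1],
  [[0,0,0],[0.024,-0.013,0],1],
  [[0,0,0],[0.024,-0.013,0],1],
  [[0,0,0],[0.024,-0.013,0],1],
  [[0,0,0],[0.024,-0.013,0],1],
])

```text
time: 9.73
eef_pos: [0.4688, 0.1926, 0.1329]
eef_rot: [-0.0, 0.884, 0.468, -0.001]
wrist_force: [0.0, -0.9, -1.7]
width: 0.0436
grip_force: 41.1
```

servo_tool([
  [[0,0,0],[0.024,-0.013,0],1],
  [[0,0,0],[0.024,-0.013,0],1],
  [[0,0,0],[0.02,-0.011,0],1],
  [[0,0,0],[0.012,-0.007,0],1],
  [[0,0,0],[0.007,-0.004,0],1],
  [[0,0,0],[0,0,0],1],
  [[0,0,0],[0,0,0],1],
  [[0,0,0],[0,0,0],1],
])

```text
time: 10.4
eef_pos: [0.4788, 0.2885, 0.1341]
eef_rot: [0.0, 0.884, 0.467, -0.0]
wrist_force: [0.6, 0.5, -0.8]
width: 0.0434
grip_force: 41.0
```

```bash
python3 -c "
from h import *
go([.479,.289,.033]); held('6')
c=capture('top');cv2.imwrite('pics/top6.png',c['image'])"
```

```text
t 10.4 pos [0.4788 0.2885 0.1341] tool d [ 6.000e-04 -1.000e-04  1.011e-01] per row [ 0.0001 -0.      0.0126] F [ 0.6  0.5 -0.8] w 0.0434 grip 41.0 q [ 0.54  0.21 -0.16  1.21 -0.    2.71] tilt 0.0009 yaw 0.9719
cyl [0.4756 0.2875] 320 z [0.1077 0.1092 0.1132 0.1721 0.1731 0.1743]
pin 41 [0.4483 0.0147]
pin 85 [0.4482 0.0152]
```

View pics/top6.png

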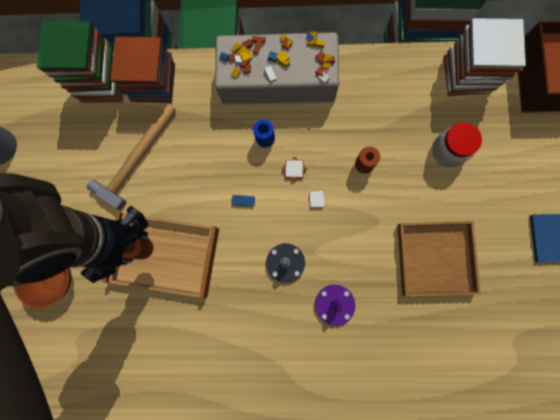

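The gripper with the sleeve is at about (125,250), over the tray centre once perspective at that height is allowed for, so it is placed right. Lower it.

servo_tool([
  [[0,0,0],[0,0,0.008],1],
  [[0,0,0],[0,0,0.016],1],
  [[0,0,0],[0,0,0.02],1],
  [[0,0,0],[0,0,0.02],1],
  [[0,0,0],[0,0,0.014],1],
  [[0,0,0],[0,0,0.008],1],
  [[0,0,0],[0,0,0.005],1],
  [[0,0,0],[0,0,0.003],1],
])

```text
time: 11.17
eef_pos: [0.4791, 0.2891, 0.0398]
eef_rot: [0.0, 0.884, 0.467, -0.0]
wrist_force: [0.8, -0.3, -1.0]
width: 0.0433
grip_force: 41.0
```

servo_tool([
  [[0,0,0],[0,0,0.002],1],
  [[0,0,0],[0,0,0.002],1],
  [[0,0,0],[0,0,0.001],1],
  [[0,0,0],[0,0,0.001],1],
  [[0,0,0],[0,0,0.001],1],
  [[0,0,0],[0,0,0],1],
  [[0,0,0],[0,0,0],1],
  [[0,0,0],[0,0,0],1],
])

```text
time: 11.83
eef_pos: [0.4792, 0.2895, 0.0334]
eef_rot: [0.0, 0.884, 0.467, 0.0]
wrist_force: [-0.5, 0.7, -1.1]
width: 0.043
grip_force: 41.0
```

```bash
python3 -c "
from h import *
go([.479,.289,.033]); held('7')"
```

```text
t 11.8333 pos [0.4792 0.2895 0.0334] tool d [-0.0005  0.0002  0.0004] per row [-0.0001  0.      0.0001] F [-0.5  0.7 -1.1] w 0.043 grip 41.0 q [ 0.54  0.26 -0.31  0.99 -0.    2.71] tilt 0.0002 yaw 0.9728
cyl [0.4757 0.2883] 244 z [0.0055 0.0066 0.0107 0.0718 0.0732 0.0734]
pin 38 [0.4482 0.0151]
pin 89 [0.4479 0.0153]
```

servo_tool([
  [[0,0,0],[0,0,0.001],1],
  [[0,0,0],[0,0,0.001],1],
  [[0,0,0],[0,0,0],1],
  [[0,0,0],[0,0,0],0.3],
  [[0,0,0],[0,0,0],0],
  [[0,0,0],[0,0,0],0],
  [[0,0,0],[0,0,0],0],
  [[0,0,0],[0,0,0],0],
])

```text
time: 12.55
eef_pos: [0.479, 0.2895, 0.0311]
eef_rot: [0.0, 0.884, 0.467, -0.0]
wrist_force: [0.2, 0.9, -0.4]
width: 0.0855
grip_force: 0.0
```

servo_tool([
  [[0,0,0],[0,0,0],0],
  [[0,0,0],[0,0,-0.01],0],
  [[0,0,0],[0,0,-0.02],0],
  [[0,0,0],[0,0,-0.025],0],
  [[0,0,0],[0,0,-0.025],0],
  [[0,0,0],[0,0,-0.02],0],
  [[0,0,0],[0,0,0],0],
  [[0,0,0],[0,0,0],0],
])

```text
time: 13.22
eef_pos: [0.48, 0.29, 0.1332]
eef_rot: [-0.0, 0.884, 0.467, 0.002]
wrist_force: [-0.2, 0.2, -1.3]
width: 0.0854
grip_force: 0.0
```

```bash
python3 -c "
from h import *
go([.6665,-.1593,.133])
c=capture('side');p=cloud(c)
q=p[(np.hypot(p[...,0]-.476,p[...,1]-.288)<.035)&(p[...,2]>.012)&(p[...,2]<.08)];
t=q[q[:,2]>.06];print(len(q),len(t),t.mean(0),t[:,2].std())"
```

```text
t 13.2167 pos [0.48   0.29   0.1332] tool d [-0.2663  0.4071 -0.    ] per row [-0.0333  0.0509 -0.    ] F [-0.2  0.2 -1.3] w 0.0854 grip 0.0 q [ 0.54  0.21 -0.16  1.2  -0.    2.71] tilt 0.0034 yaw 0.9727
869 413 [0.47553491 0.29142552 0.06861926] 0.0028480715880338007
```

The first sleeve stands in the wooden tray (top at 70 mm). Next, the second sleeve.

servo_tool([
  [[0,0,0],[-0.009,0.014,0],0],
  [[0,0,0],[-0.019,0.029,0],0],
  [[0,0,0],[-0.02,0.031,0],0],
  [[0,0,0],[-0.02,0.031,0],0],
  [[0,0,0],[-0.02,0.031,0],0],
  [[0,0,0],[-0.02,0.031,0],0],
  [[0,0,0],[-0.02,0.031,0],0],
  [[0,0,0],[-0.02,0.031,0],0],
])

```text
time: 13.93
eef_pos: [0.5846, 0.0364, 0.1298]
eef_rot: [-0.001, 0.884, 0.467, -0.001]
wrist_force: [0.9, 0.1, 0.8]
width: 0.0855
grip_force: 0.0
```

servo_tool([
  [[0,0,0],[-0.02,0.031,0],0],
  [[0,0,0],[-0.02,0.031,0],0],
  [[0,0,0],[-0.02,0.031,0],0],
  [[0,0,0],[-0.02,0.031,0],0],
  [[0,0,0],[-0.019,0.029,0],0],
  [[0,0,0],[-0.013,0.019,0],0],
  [[0,0,0],[-0.006,0.006,0],0],
  [[0,0,0],[0,0,0],0],
])

```text
time: 14.6
eef_pos: [0.6651, -0.1613, 0.1292]
eef_rot: [-0.001, 0.885, 0.466, -0.001]
wrist_force: [-1.1, -0.0, -0.6]
width: 0.0853
grip_force: 0.0
```

```bash
python3 -c "
from h import *
go([.6665,-.1593,.025])"
```

```text
t 14.6 pos [ 0.6651 -0.1613  0.1292] tool d [0.0026 0.0003 0.1042] per row [0.0003 0.     0.013 ] F [-1.1 -0.  -0.6] w 0.0853 grip 0.0 q [-0.24  0.45  0.16  1.29 -0.    1.93] tilt 0.0029 yaw 0.97
```

servo_tool([
  [[0,0,0],[0.0025,0,0.01],0],
  [[0,0,0],[0,0,0.018],0],
  [[0,0,0],[0,0,0.02],0],
  [[0,0,0],[0,0,0.02],0],
  [[0,0,0],[0,0,0.018],0],
  [[0,0,0],[0,0,0.012],0],
  [[0,0,0],[0,0,0.006],0],
  [[0,0,0],[0,0,0],0],
])

```text
time: 15.27
eef_pos: [0.6659, -0.1559, 0.0255]
eef_rot: [-0.001, 0.884, 0.468, -0.001]
wrist_force: [-0.2, -0.2, -0.2]
width: 0.0854
grip_force: 0.0
```

```bash
python3 -c "
from h import *
go([.6665,-.1593,.025])"
```

```text
t 15.2667 pos [ 0.6659 -0.1559  0.0255] tool d [-0.0025  0.0024  0.0005] per row [-0.0003  0.0003  0.0001] F [-0.2 -0.2 -0.2] w 0.0854 grip 0.0 q [-0.23  0.49 -0.    1.08  0.    1.94] tilt 0.003 yaw 0.9742
```

servo_tool([
  [[0,0,0],[-0.0025,0.0024,0],0],
  [[0,0,0],[0,0,0],0],
  [[0,0,0],[0,0,0],1],
  [[0,0,0],[0,0,0],1],
  [[0,0,0],[0,0,0],1],
  [[0,0,0],[0,0,0],1],
  [[0,0,0],[0,0,0],1],
  [[0,0,0],[0,0,0],1],
], force=40)

```text
time: 15.93
eef_pos: [0.668, -0.161, 0.0281]
eef_rot: [0.0, 0.884, 0.467, 0.0]
wrist_force: [-1.9, 0.2, 6.6]
width: 0.0429
grip_force: 41.2
```

servo_tool([
  [[0,0,0],[0,0,0],1],
  [[0,0,0],[0,0,0],1],
  [[0,0,0],[0,0,-0.008],1],
  [[0,0,0],[0,0,-0.018],1],
  [[0,0,0],[0,0,-0.022],1],
  [[0,0,0],[0,0,-0.022],1],
  [[0,0,0],[0,0,-0.018],1],
  [[0,0,0],[0,0,-0.012],1],
])

```text
time: 16.6
eef_pos: [0.6681, -0.1609, 0.1294]
eef_rot: [0.001, 0.884, 0.467, 0.001]
wrist_force: [0.3, -0.6, -1.1]
width: 0.0429
grip_force: 40.9
```

```bash
python3 -c "
from h import *
go([.451,.0163,.13]);held('8')"
```

```text
t 16.6 pos [ 0.6681 -0.1609  0.1294] tool d [ 0.0242 -0.2792 -0.001 ] per row [ 0.003  -0.0349 -0.0001] F [ 0.3 -0.6 -1.1] w 0.0429 grip 40.9 q [-0.24  0.45  0.17  1.29  0.    1.93] tilt 0.0016 yaw 0.9728
cyl [ 0.6656 -0.1616] 216 z [0.1042 0.1058 0.1083 0.1659 0.1666 0.168 ]
pin 40 [0.4483 0.0152]
pin 89 [0.4483 0.0153]
```

servo_tool([
  [[0,0,0],[0.001,-0.012,0],1],
  [[0,0,0],[0.002,-0.024,0],1],
  [[0,0,0],[0.0025,-0.028,0],1],
  [[0,0,0],[0.0025,-0.028,0],1],
  [[0,0,0],[0.0025,-0.028,0],1],
  [[0,0,0],[0.0025,-0.028,0],1],
  [[0,0,0],[0.0025,-0.028,0],1],
  [[0,0,0],[0.0025,-0.028,0],1],
])

```text
time: 17.32
eef_pos: [0.5075, -0.0304, 0.1261]
eef_rot: [-0.0, 0.884, 0.467, -0.001]
wrist_force: [-0.1, -0.3, -1.2]
width: 0.0427
grip_force: 41.1
```

servo_tool([
  [[0,0,0],[0.002,-0.028,0],1],
  [[0,0,0],[0.002,-0.024,0],1],
  [[0,0,0],[0.002,-0.016,0],1],
  [[0,0,0],[0,-0.007,0],1],
  [[0,0,0],[0,0,0],1],
  [[0,0,0],[0,0,0],1],
  [[0,0,0],[0,0,0],1],
  [[0,0,0],[0,0,0],1],
])

```text
time: 17.98
eef_pos: [0.4515, 0.0155, 0.1272]
eef_rot: [0.0, 0.884, 0.467, 0.0]
wrist_force: [0.0, -0.2, -1.6]
width: 0.0426
grip_force: 41.2
```

```bash
python3 -c "
from h import *
go([.451,.0163,.13]);held('9')"
```

```text
t 17.9833 pos [0.4515 0.0155 0.1272] tool d [ 0.0003 -0.0009 -0.0028] per row [ 0.     -0.0001 -0.0004] F [ 0.  -0.2 -1.6] w 0.0426 grip 41.2 q [ 0.03  0.01 -0.39  1.17 -0.    2.2 ] tilt 0.0002 yaw 0.9719
cyl [0.4488 0.0148] 267 z [0.0994 0.1034 0.1069 0.1642 0.1648 0.1672]
pin 38 [0.4482 0.0148]
pin 87 [0.4484 0.0154]
```

View pics/side9.png

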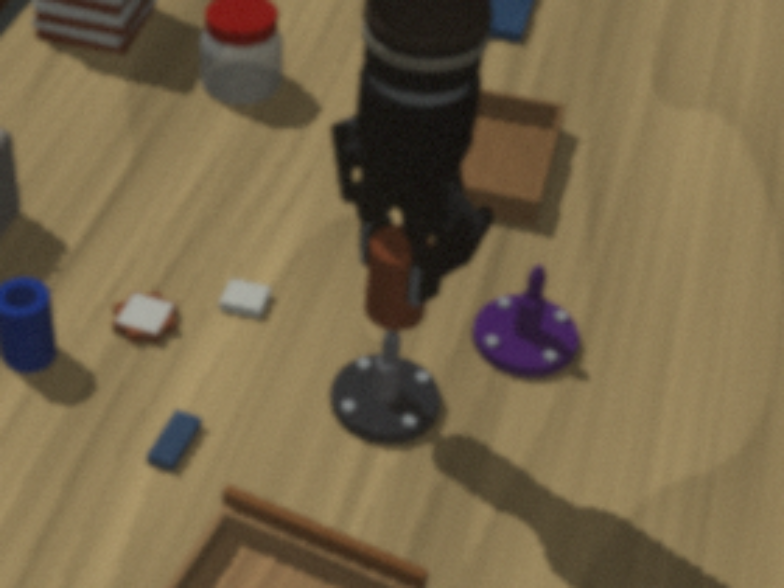

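The sleeve at (395,290) is centred above the pin tip at (391,340), within 1 mm. Lower it to just above the shoulder.

servo_tool([
  [[0,0,0],[0,0,0.006],1],
  [[0,0,0],[0,0,0.008],1],
  [[0,0,0],[0,0,0.007],1],
  [[0,0,0],[0,0,0.005],1],
  [[0,0,0],[0,0,0.005],1],
  [[0,0,0],[0,0,0.005],1],
  [[0,0,0],[0,0,0.004],1],
  [[0,0,0],[0,0,0],1],
])

```text
time: 18.7
eef_pos: [0.4501, 0.0161, 0.0864]
eef_rot: [-0.0, 0.884, 0.467, -0.001]
wrist_force: [-0.9, -0.2, -1.8]
width: 0.0432
grip_force: 41.2
```

```bash
python3 -c "
from h import *
go([.4515,.0155,.0761]);held('10')"
```

```text
t 18.7 pos [0.4501 0.0161 0.0864] tool d [0.0003 0.0015 0.0103] per row [0.     0.0002 0.0013] F [-0.9 -0.2 -1.8] w 0.0432 grip 41.2 q [ 0.04  0.03 -0.47  1.08  0.    2.2 ] tilt 0.0013 yaw 0.9729
cyl [0.4473 0.0152] 242 z [0.0609 0.0621 0.0662 0.1233 0.1244 0.1254]
pin 74 [0.4445 0.0314]
pin 85 [0.448 0.015]
```

servo_tool([
  [[0,0,0],[0.0003,0.0007,0.001],1],
  [[0,0,0],[0,0,0.002],1],
  [[0,0,0],[0,0,0.002],1],
  [[0,0,0],[0,0,0.002],1],
  [[0,0,0],[0,0,0.0015],1],
  [[0,0,0],[0,0,0.001],1],
  [[0,0,0],[0,0,0],1],
  [[0,0,0],[0,0,0],1],
])

```text
time: 19.42
eef_pos: [0.4514, 0.0159, 0.0778]
eef_rot: [-0.0, 0.884, 0.467, -0.0]
wrist_force: [0.6, -0.3, -2.3]
width: 0.0426
grip_force: 41.2
```

```bash
python3 -c "
from h import *
go([.4515,.0155,.0761]);held('11')"
```

```text
t 19.4167 pos [0.4514 0.0159 0.0778] tool d [-0.0003  0.0004  0.0017] per row [-0.      0.      0.0002] F [ 0.6 -0.3 -2.3] w 0.0426 grip 41.2 q [ 0.04  0.04 -0.48  1.06 -0.    2.2 ] tilt 0.0001 yaw 0.9728
cyl [0.4483 0.0152] 236 z [0.0505 0.0542 0.0571 0.1148 0.1157 0.1167]
pin 118 [0.4458 0.0315]
pin 68 [0.4481 0.0151]
```

servo_tool([
  [[0,0,0],[0,0,0.001],1],
  [[0,0,0],[0,0,0.001],1],
  [[0,0,0],[0,0,0.001],1],
  [[0,0,0],[0,0,0],1],
  [[0,0,0],[0,0,0],1],
  [[0,0,0],[0,0,0],1],
  [[0,0,0],[0,0,0],1],
  [[0,0,0],[0,0,0],1],
])

```text
time: 20.13
eef_pos: [0.4516, 0.0159, 0.0751]
eef_rot: [0.0, 0.884, 0.467, 0.0]
wrist_force: [-2.1, 0.7, 5.6]
width: 0.0428
grip_force: 41.7
```

```bash
python3 -c "
from h import *
go([.4515,.0155,.0761]);held('12')"
```

```text
t 20.1333 pos [0.4516 0.0159 0.0751] tool d [-0.0004  0.0002 -0.001 ] per row [-0.      0.     -0.0001] F [-2.1  0.7  5.6] w 0.0428 grip 41.7 q [ 0.04  0.04 -0.48  1.05 -0.    2.2 ] tilt 0.0006 yaw 0.9728
cyl [0.4485 0.0152] 238 z [0.0497 0.0514 0.0555 0.1124 0.1136 0.1142]
pin 121 [0.4464 0.0316]
pin 58 [0.448  0.0154]
```

It stops on the shoulder (underside about 48 mm, about 7 N of contact). I confirm with one more millimetre, then lift and carry it to the carton.

servo_tool([
  [[0,0,0],[0,0,0.001],1],
  [[0,0,0],[0,0,0],1],
  [[0,0,0],[0,0,0],1],
  [[0,0,0],[0,0,-0.005],1],
  [[0,0,0],[0,0,-0.015],1],
  [[0,0,0],[0,0,-0.018],1],
  [[0,0,0],[0,0,-0.015],1],
  [[0,0,0],[0,0,-0.008],1],
])

```text
time: 20.85
eef_pos: [0.452, 0.016, 0.1361]
eef_rot: [0.0, 0.884, 0.467, 0.001]
wrist_force: [-0.2, -0.6, -0.8]
width: 0.0427
grip_force: 41.2
```

servo_tool([
  [[0,0,0],[-0.002,0.0015,0],1],
  [[0,0,0],[-0.01,0.007,0],1],
  [[0,0,0],[-0.02,0.0145,0],1],
  [[0,0,0],[-0.024,0.0175,0],1],
  [[0,0,0],[-0.025,0.018,0],1],
  [[0,0,0],[-0.025,0.018,0],1],
  [[0,0,0],[-0.025,0.018,0],1],
  [[0,0,0],[-0.025,0.018,0],1],
])

```text
time: 21.52
eef_pos: [0.4558, -0.1778, 0.1334]
eef_rot: [-0.001, 0.884, 0.467, -0.001]
wrist_force: [0.4, -0.5, -2.1]
width: 0.0433
grip_force: 41.2
```

servo_tool([
  [[0,0,0],[-0.025,0.018,0],1],
  [[0,0,0],[-0.025,0.018,0],1],
  [[0,0,0],[-0.022,0.016,0],1],
  [[0,0,0],[-0.018,0.013,0],1],
  [[0,0,0],[-0.012,0.0085,0],1],
  [[0,0,0],[0,0,0],1],
  [[0,0,0],[0,0,0],1],
  [[0,0,0],[0,0,0],1],
])

```text
time: 22.18
eef_pos: [0.4595, -0.3012, 0.1341]
eef_rot: [-0.001, 0.884, 0.468, -0.0]
wrist_force: [-0.5, 0.4, -1.2]
width: 0.043
grip_force: 41.2
```

```bash
python3 -c "
from h import *
go([.460,-.302,.033]); held('13')"
```

```text
t 22.1833 pos [ 0.4595 -0.3012  0.1341] tool d [-0.0004  0.001   0.1011] per row [-0.0001  0.0001  0.0126] F [-0.5  0.4 -1.2] w 0.043 grip 41.2 q [-0.58  0.19 -0.18  1.21  0.    1.59] tilt 0.0016 yaw 0.9731
cyl [ 0.4563 -0.3019] 219 z [0.1083 0.1104 0.1135 0.171  0.1724 0.1793]
pin 41 [0.4481 0.015 ]
pin 91 [0.4483 0.015 ]
```

View pics/side13.png

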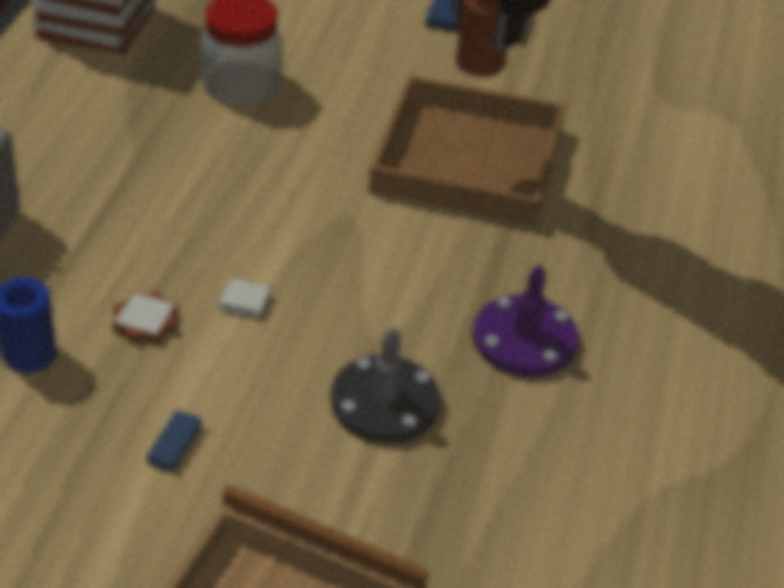

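The sleeve hangs above the carton, with its underside at about (480,70) and the carton centre at about (468,150). Lower it.

servo_tool([
  [[0,0,0],[0,0,0.008],1],
  [[0,0,0],[0,0,0.016],1],
  [[0,0,0],[0,0,0.02],1],
  [[0,0,0],[0,0,0.02],1],
  [[0,0,0],[0,0,0.014],1],
  [[0,0,0],[0,0,0.008],1],
  [[0,0,0],[0,0,0.005],1],
  [[0,0,0],[0,0,0.003],1],
])

```text
time: 22.9
eef_pos: [0.4598, -0.3014, 0.0404]
eef_rot: [-0.0, 0.884, 0.468, -0.0]
wrist_force: [0.3, -0.5, -1.3]
width: 0.043
grip_force: 41.2
```

servo_tool([
  [[0,0,0],[0,0,0.002],1],
  [[0,0,0],[0,0,0.002],1],
  [[0,0,0],[0,0,0.001],1],
  [[0,0,0],[0,0,0.001],1],
  [[0,0,0],[0,0,0.001],1],
  [[0,0,0],[0,0,0],1],
  [[0,0,0],[0,0,0],1],
  [[0,0,0],[0,0,0],1],
])

```text
time: 23.57
eef_pos: [0.4599, -0.3021, 0.0339]
eef_rot: [0.0, 0.884, 0.467, 0.0]
wrist_force: [0.1, 0.1, -2.0]
width: 0.0425
grip_force: 41.2
```

```bash
python3 -c "
from h import *
go([.460,-.302,.033]); held('14')"
```

```text
t 23.5667 pos [ 0.4599 -0.3021  0.0339] tool d [0.0001 0.     0.0009] per row [0.     0.     0.0001] F [ 0.1  0.1 -2. ] w 0.0425 grip 41.2 q [-0.58  0.25 -0.34  0.99 -0.    1.59] tilt 0.0002 yaw 0.9728
cyl [ 0.4573 -0.3032] 218 z [0.0063 0.0067 0.0096 0.0708 0.0723 0.0731]
pin 42 [0.4481 0.0151]
pin 87 [0.4482 0.0152]
```

servo_tool([
  [[0,0,0],[0,0,0.001],1],
  [[0,0,0],[0,0,0.001],1],
  [[0,0,0],[0,0,0],1],
  [[0,0,0],[0,0,0],0.3],
  [[0,0,0],[0,0,0],0],
  [[0,0,0],[0,0,0],0],
  [[0,0,0],[0,0,0],0],
  [[0,0,0],[0,0,0],0],
])

```text
time: 24.28
eef_pos: [0.4598, -0.302, 0.0317]
eef_rot: [-0.0, 0.884, 0.467, -0.0]
wrist_force: [0.1, -0.4, 0.5]
width: 0.0856
grip_force: 0.0
```

servo_tool([
  [[0,0,0],[0,0,0],0],
  [[0,0,0],[0,0,-0.01],0],
  [[0,0,0],[0,0,-0.025],0],
  [[0,0,0],[0,0,-0.03],0],
  [[0,0,0],[0,0,-0.03],0],
  [[0,0,0],[0,0,-0.03],0],
  [[0,0,0],[0,0,-0.015],0],
  [[0,0,0],[0,0,0],0],
])

```text
time: 24.95
eef_pos: [0.4616, -0.3032, 0.177]
eef_rot: [0.003, 0.884, 0.467, 0.002]
wrist_force: [0.6, 0.1, 0.1]
width: 0.0854
grip_force: 0.0
```

```bash
python3 -c "
from h import *
go([.460,-.302,.2])
c=capture('side');p=cloud(c);cv2.imwrite('pics/end.png',c['image'])
for a,b in((.476,.288),(.457,-.303)):
    q=p[(np.hypot(p[...,0]-a,p[...,1]-b)<.04)&(p[...,2]>.06)&(p[...,2]<.08)]
    print(len(q),q.mean(0),np.percentile(q[:,2],[50,95]))"
```

```text
t 24.95 pos [ 0.4616 -0.3032  0.177 ] tool d [ 0.0001 -0.0018 -0.023 ] per row [ 0.     -0.0002 -0.0029] F [0.6 0.1 0.1] w 0.0854 grip 0.0 q [-0.58  0.18 -0.1   1.29 -0.    1.59] tilt 0.0075 yaw 0.9728
416 [0.4754766  0.29152979 0.06849412] [0.06943013 0.07168416]
189 [ 0.45646098 -0.29818832  0.06722293] [0.06793945 0.07120761]
```

View pics/end.png

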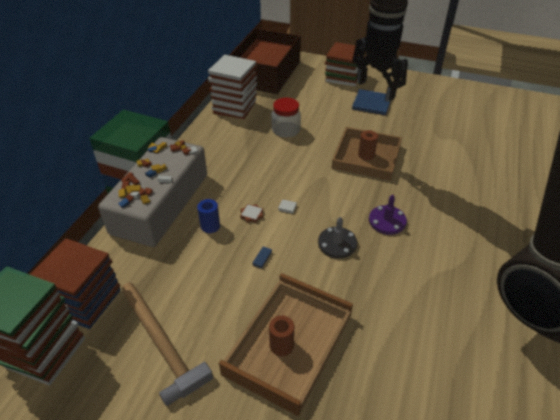

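Both sleeves stand upright, the wide bore in the wooden tray (281,335) and the tight one in the carton (368,145). Nothing else has moved and the arm is clear.

```bash
python3 -c "
from h import *
print(hand_in())"
```

```text
the job is handed in; nothing more can be done
None
```

The job is handed in (no verdict was returned): the sleeve that slid down to the foot stands in the wooden tray, and the one that stopped on the shoulder stands in the cardboard tray.

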